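# Key the burr disc into the coffee grinder and press it home

## Robot

A 7-joint arm with a two-finger parallel gripper is mounted at the origin on the work surface. World frame = base frame: x ahead of the robot, y to its left, z up, the work surface at z = 0. Lengths are in m, angles in rad, forces in N, time in s.
With the tool pointing down it reaches from about 0.35 to 0.9 m from the base axis. Payload 8.1 kg.
Tool frame: the origin (TCP) lies on the centre line of the jaws, within the pads' length; the fingertips stand bot.tip_extent ahead of it and the grasp point (between the pads) lies 8 mm behind it (bot.tip_extent is the distance from the TCP to the fingertips, in m); z points along the fingers, y is the line along which they close (so a half turn about z gives the same grasp; the last joint's range is limited). The gripper opens to 85 mm and grips with 20 to 120 N. Pads are 22 mm wide; open, the fingers measure 114 mm over their backs; the gripper's body (76 mm by 85 mm) begins 54 mm behind the grasp point. The pads swing forward as they close: fully open they stand 13 mm farther back than shut.
Start: joints at [1.209, 0.434, 0.025, 1.573, -0.012, 1.134, -0.075], TCP at [0.16, -0.604, 0.242] pointing down, gripper open.
Joint ranges: [-2.62, 2.62], [-0.44, 2.09], [-1.27, 1.32], [0.08, 2.57], [-1.32, 4.46], [0.12, 2], [-2.74, 2.74]. Speed limits (rad/s): [2.22, 2.22, 3.01, 3.01, 3.14, 3.14, 3.14].

## Interface

Orientations are given as a unit quaternion [x, y, z, w].
In Python, from bench import bot gives the robot as it stands.
- The arm moves only by the tool carry_out, never from a script. Its argument "deltas" is a list of rows, each an object with "delta_rot": the turn, a rotation vector about the tool's x, y, z in units of 0.5 rad (1.0 is 0.5 rad), a list of three; "xyz": the shift along the tool's x, y, z in units of 0.25 m (1.0 is 0.25 m), a list of three; "fingers": the gripper command: -1 is shut, 1 is fully open, values between are in proportion. In form: [{"delta_rot": [wx, wy, wz], "xyz": [dx, dy, dz], "fingers": fingers}, ...]. A call has exactly 5 rows; each row is the pose to reach, as a shift and turn from the pose commanded when the call began, along the tool's axes at that moment; what a row does not reach only later rows make up. A row lasts 1/8 s, in which the tool goes at most 62.5 mm and 10.7 degrees, less where a joint would pass 70% of its speed; a pose out of reach is approached as far as the arm can. A call with a number of a shift or a turn outside -1 to 1 is refused whole. A call with a gripper value outside its range is refused whole. The fingers move at their own pace and stop on an object; the grip force is fixed at half the most. Time passes only in rows, so rows that repeat a pose let the fingers close, or fill a call up. It gives the time, the measured TCP pose, the force, the opening and the grip force at its end, in the units of the state.
- bot.observe(): the state, without advancing time (a new reading comes with each control period).
- bot.snapshot(name): name is "side" or "top"; returns a dict with "pixels" (480x640x3 uint8, red, green, blue), "fovy" (degrees; the focal length in pixels is half the picture's height over the tangent of half this angle, whatever the lens; pixels are square), "cx", "cy" (the principal point, pixels), "world_from_camera" (4x4, takes a point from camera to world coordinates). Camera axes: x right, y up, looking along -z (the intrinsics and any distortion apply to the point x, -y, -z); pixel columns grow to the right and rows downward; lengths in m; the calibration is good to about 2 mm. A picture is of the moment at which its call begins. There is no depth.
- bot.hand_in(): hands the job in; it is judged then, once.
The state is a dict: "clock": time; "joint_positions": joint angles; "dq": joint speeds; "joint_torque": joint torques, N m; "tcp_pos": TCP position; "tcp_rot": TCP orientation; "force": force on the tool from outside, world axes, zero at the start; "ft_torque": the same for the moment, N m; "gripper_width": finger opening in m; "grip_force": force on a finger pad.
Only numpy, scipy, OpenCV 4.12 (cv2) and the standard library are available. Lean on these libraries where they do the work, as an engineer would, in place of code of your own. Each camera call takes 0.05 s, during which the arm holds its last target. There are 200 camera calls.

## Task

The cleaned burr disc lies loose in the top of the coffee grinder, standing proud because its notch is not at the brass locating pin. Push its blue bar round with a fingertip until the notch is over the pin, then press the disc straight down until it is fully home, level on the rim. Do not pinch the bar, lift the disc or disturb the other things on the counter.

Things in the scene. Friction and masses are not known exactly. Their poses are not given: they have to be found in the camera images.
- grinder: Black coffee grinder, fixed, hopper off: an upright cylinder 130 mm across with a bare dark steel rim on top, 180 mm above the counter. Origin on the counter on its axis, z up; x points from the axis towards the pin. Base plate (12 mm high, to 163 mm) and chute (to 116 mm, 120 mm high) stick out towards -x.
- seat (a point): Centre of the grinder's top in the plane of the rim (180 mm above the counter), in the mouth of its round throat (21 mm across), axes as the grinder's. A tight rubber collar (66 mm across) round it carries the disc 8 mm proud; it slides down under about 5 to 10 N pressed on the disc's middle and stays down.
- pin (a point): Foot of the brass locating pin on the rim, 39 mm from the axis along the grinder's +x. The pin is a block 6 mm wide (tangentially), 37 to 51 mm from the axis, 5 mm high, with a post at its outer end (47 to 53 mm from the axis) 14 mm high that stays in sight beside the disc. A yellow line on the rim points at it from outside.
- burr_disc: Loose steel disc, 0.25 kg: flange 84 mm across, 5 mm thick, one notch in its edge; below it a hub 20 mm across, 30 mm deep, centred in the throat. Origin: centre of the flange's underside, z up, x to the notch; 8 mm above the seat at first, at the seat when home. It turns either way under 1 N at the bar and stays where left. Pressed with the notch off the pin it only tips.
- notch (a point): Middle of the disc's notch, level with the flange's underside, 39 mm from the disc's centre along its +x. The notch is open outwards, 12 mm wide, 35 to 42 mm from the centre, with a red mark on the flange at either side. The pin enters if the notch is within 3 mm (4 degrees) of it either way.
- bar_top (a point): Top middle of the disc's bar, on the disc's axis, 21 mm above its origin: the place to press. The bar runs along the disc's x through the middle: a black top strip 62 mm long, 5 mm wide, 17 to 21 mm above the disc's origin, between blue sides that are lower.
- bar_left: The half of the blue bar on the disc's +y side, part of the disc: 66 mm along x, 5 mm thick, 5 to 17 mm above the disc's origin; origin at its centre, 2.5 mm to +y. Pushing its outer face at the notch end turns the disc clockwise from above.
- bar_right: The half of the blue bar on the disc's -y side, likewise; its centre 2.5 mm to -y (both halves together 10 mm thick). Pushing its outer face at the notch end turns the disc anticlockwise from above.
- dosing_cup: Dosing cup standing under the grinder's chute, steel, 58 mm wide, 55 mm tall; a bystander, to be left alone. Origin under its middle.
- tamper: Tamper beside the grinder, wooden, 58 mm wide, 87 mm tall; a bystander, to be left alone. Origin under its middle.
- brush: Cleaning brush lying beside the grinder, 160 mm long; a bystander, to be left alone. Origin under its middle.
- milk_jug: Steel milk jug, 76 mm wide, 100 mm tall; a bystander, to be left alone. Origin under its middle.
- espresso_cup: Blue espresso cup, 66 mm wide, 58 mm tall; a bystander, to be left alone. Origin under its middle.
- hopper: Smoky clear bean hopper taken off the grinder, 120 mm wide at its mouth, 120 mm tall; a bystander, to be left alone. Origin under its middle.
- scale: Flat black coffee scale, 120 x 130 mm, 21 mm tall; a bystander, to be left alone. Origin under its middle.
Mind the look-alikes: they are no part of the job. What is shaped like the burr_disc but pink or purple is not meant.

How it is judged:
On the way, in this order (a step that is already met when the one before it is completed fails the run):
1. the notch is turned over the pin (within 4.5 mm) while the disc still stands proud (horizontal distance between notch and pin below 0.0045 m and z of burr_disc in the frame of seat above 0.004 m), for 0.1 s.
2. the disc is pressed down with its notch over the pin, flange on the rim (horizontal distance between notch and pin below 0.005 m and z of burr_disc in the frame of seat below 0.002 m), for 0.2 s.
At the end, for the whole second after the job is handed in: The disc is at rest in the grinder, its notch over the pin (within 5 mm), its flange within 2 mm of the rim, level within 0.05 rad and centred within 3 mm (all of step 2 and z of burr_disc in the frame of seat above -0.002 m and angle between burr_disc's own z axis and vertical below 0.05 rad and horizontal distance between burr_disc and seat below 0.003 m and linear speed of burr_disc below 0.01 m/s and angular speed of burr_disc below 0.1 rad/s); the robot touches nothing.
It fails at once if the disc is lifted (more than 5 mm above its starting height) (z of burr_disc in the frame of seat above 0.013 m).
It fails at once if the bar is pinched: fingers press on both of its sides at once with more than 1 N each (contact force between the fingers and bar_left above 1 N and contact force between the fingers and bar_right above 1 N).
It fails at once if another thing on the counter is disturbed (moved more than 15 mm) (distance of any of dosing_cup, tamper, brush, milk_jug, espresso_cup, hopper, scale from where it was at the start of the episode above 0.015 m).
It also fails if it takes over 58 s, if anything falls off the work surface, if the arm or the gripper's body presses on something with over 40 N, if the wrist force passes 120 N, or if a joint passes its speed limit or range.

## Working session

There is one attempt and no reset: what is moved stays moved. The work goes in short steps, Python scripts to look and compute and a tool call to move; the robot and the scene stay as the last step left them, time stands still between calls to the robot, and variables do not carry over. Pictures are saved under pics/ and viewed, at most 10 in all, crops included, and the job is handed in when it is done.

Besides the shell and the picture viewer there is one more tool, called after "Request:" by a JSON object that holds its "method" and its "body", one argument or row to a line. carry_out: Moves the arm, as the interface text tells. Shifts and turns lie within -1 to 1; 1 stands for 0.25 m of shift or 0.5 rad of turn. Its arguments: {"type":"object","properties":{"deltas":{"type":"array","items":{"type":"object","properties":{"delta_rot":{"type":"array","items":{"type":"number"}},"xyz":{"type":"array","items":{"type":"number"}},"fingers":{"type":"number"}}}}},"required":["deltas"]}

```bash
mkdir -p pics; cat > h.py <<'E'
import numpy as np, cv2
from bench import bot
def snap(n,f):
    s=bot.snapshot(n); cv2.imwrite('pics/'+f,cv2.cvtColor(s['pixels'],cv2.COLOR_RGB2BGR)); return s
def ray(s,u,v):
    f=240/np.tan(np.radians(s['fovy'])/2); T=np.array(s['world_from_camera'])
    return T[:3,3],T[:3,:3]@np.array([(u-s['cx'])/f,-(v-s['cy'])/f,-1])
def at(s,u,v,z):
    o,d=ray(s,u,v); return o+d*(z-o[2])/d[2]
def px(s,p):
    f=240/np.tan(np.radians(s['fovy'])/2); T=np.array(s['world_from_camera'])
    c=T[:3,:3].T@(np.array(p)-T[:3,3]); return s['cx']+f*c[0]/-c[2], s['cy']-f*c[1]/-c[2]
E
python3 - <<'E'
from h import *
import pickle
for n in('top','side'):
    s=snap(n,n+'0.png'); print({k:v for k,v in s.items() if k!='pixels'}); pickle.dump(s,open(n+'0.pkl','wb'))
print(bot.observe(),bot.tip_extent)
E
```

```text
{'fovy': 52.06113910475181, 'cx': 313.98058218007134, 'cy': 237.17998310019712, 'world_from_camera': array([[-9.20259377e-02,  9.74022380e-01, -2.06909713e-01,
         3.42283146e-01],
       [-9.95756071e-01, -9.02335189e-02,  1.81041249e-02,
        -1.59933637e-03],
       [-1.03636869e-03,  2.07697652e-01,  9.78192523e-01,
         1.28224891e+00],
       [ 0.00000000e+00,  0.00000000e+00,  0.00000000e+00,
         1.00000000e+00]])}
{'fovy': 54.603192524644506, 'cx': 318.8521979939711, 'cy': 242.5447383844641, 'world_from_camera': array([[-0.8963367 ,  0.29637405, -0.32976194,  0.19252929],
       [-0.44323847, -0.61736354,  0.64992455,  0.74192749],
       [-0.01096223,  0.7287144 ,  0.68472998,  0.91485576],
       [ 0.        ,  0.        ,  0.        ,  1.        ]])}
{'clock': 0.1, 'joint_positions': array([ 1.20941026,  0.43512454,  0.02495804,  1.57400593, -0.01161081,
        1.13399183, -0.07507743]), 'dq': array([-2.64257375e-04, -5.12236523e-04,  6.06863217e-04,  8.66374595e-04,
        6.58604752e-05, -1.22388341e-03,  1.75836706e-04]), 'joint_torque': array([ 3.81305785e-03, -6.71744013e+01,  1.02817331e+00, -3.16900671e+01,
        1.57020305e-02,  7.22689787e-03,  2.51794251e-05]), 'tcp_pos': array([ 0.15979345, -0.60377746,  0.24162219]), 'tcp_rot': array([ 9.91642564e-01,  1.29013741e-01, -1.43356299e-04, -6.77329934e-04]), 'force': array([-0.21651807, -0.08433184, -0.22526308]), 'ft_torque': array([-0.01638475, -0.06182693, -0.04045164]), 'grip_force': 0.0, 'gripper_width': 0.08557197495436529} 0.011
```

View pics/top0.png

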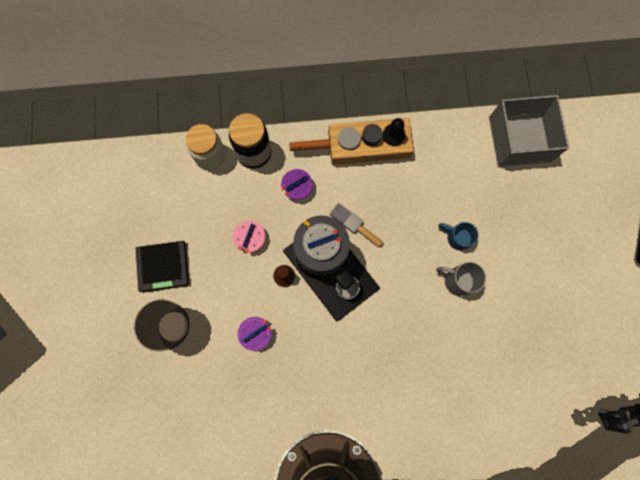

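View pics/side0.png

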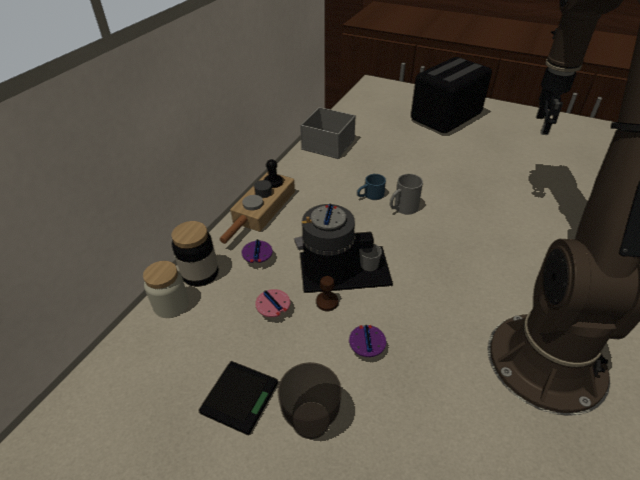

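The grinder is at about (322,245) in top and (329,225) in side, with its yellow line near (307,223) in top. I'll enlarge both.

```bash
python3 - <<'E'
import cv2,numpy as np
a=cv2.imread('pics/top0.png')[210:280,285:360]; b=cv2.imread('pics/side0.png')[195:265,292:367]
f=lambda x:cv2.resize(x,None,fx=8,fy=8,interpolation=cv2.INTER_CUBIC)
a=cv2.convertScaleAbs(f(a),alpha=1.4,beta=20)
b=cv2.convertScaleAbs(f(b),alpha=1.4,beta=20)
cv2.imwrite('pics/c1.png',a);cv2.imwrite('pics/c2.png',b)
E
```

```text
(no output)
```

View pics/c1.png

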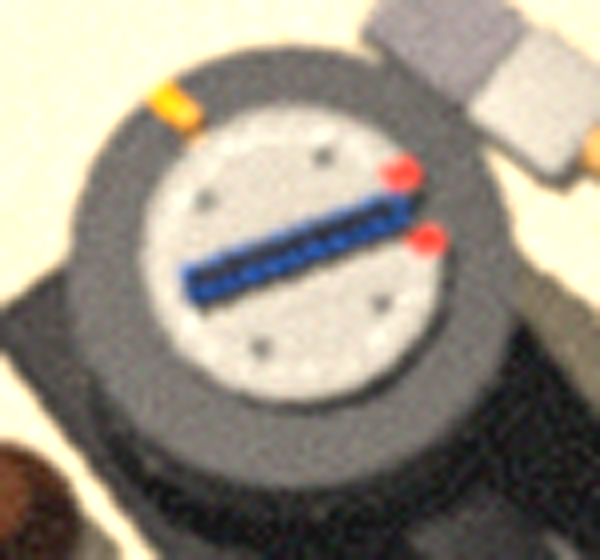

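View pics/c2.png

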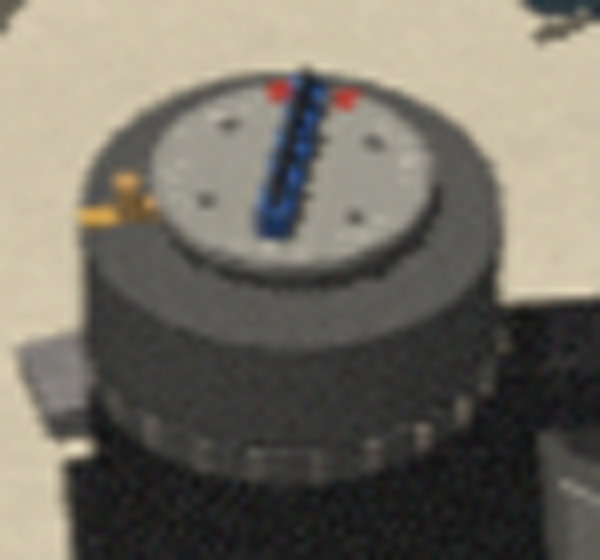

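```bash
cat > m.py <<'E'
from h import *
import pickle
T=pickle.load(open('top0.pkl','rb'));S=pickle.load(open('side0.pkl','rb'))
t=lambda x,y,z:at(T,285+x/8-.45,210+y/8-.45,z)
s=lambda x,y,z:at(S,292+x/8-.45,195+y/8-.45,z)
ang=lambda v:np.degrees(np.arctan2(v[1],v[0]))
cr=t(293.5,266,.18);cd=t(293,252,.193);m=t(416,206,.193);yl=t(172,108,.18)
print(cr,cd,m,yl,'notch',ang(m-cd),'pin',ang(yl-cr))
cd2=s(293,168,.193);m2=s(312,94,.193);y2=s(95,215,.18);c2=s(293,208,.18)
print(cd2,c2,m2,y2,ang(m2-cd2),ang(y2-c2))
print('bar',ang(t(405,208,.207)-t(195,288,.207)),np.linalg.norm(yl-cr))
E
python3 m.py
```

```text
[ 0.56081592 -0.03731919  0.18      ] [ 0.56227058 -0.03714099  0.193     ] [ 0.57230239 -0.07312329  0.193     ] [ 0.61030711 -0.00684718  0.18      ] notch -74.42160715159791 pin 31.620847859607633
[ 0.562079   -0.03835248  0.193     ] [ 0.56060161 -0.03533526  0.18      ] [ 0.57208838 -0.07300429  0.193     ] [ 0.61336327 -0.00646207  0.18      ] -73.88831905920459 28.68915977693664
bar -74.06607302980672 0.05811989179969446
```

The disc centre is about (0.5615, -0.0375). The notch is at -74° and the pin at about +31°, so I turn it anticlockwise by 105°. I'll move in with the gripper shut.

Request:
{"method": "carry_out", "body": {
  "deltas": [
    {"delta_rot": [0,0,0],"xyz": [0.16,-0.136,-0.16],"fingers": -1},
    {"delta_rot": [0,0,0],"xyz": [0.32,-0.272,-0.16],"fingers": -1},
    {"delta_rot": [0,0,0],"xyz": [0.48,-0.408,-0.16],"fingers": -1},
    {"delta_rot": [0,0,0],"xyz": [0.64,-0.544,-0.16],"fingers": -1},
    {"delta_rot": [0,0,0],"xyz": [0.8,-0.68,-0.16],"fingers": -1}
  ]
}}

```text
clock: 0.72
tcp_pos: [0.3104, -0.387, 0.2822]
tcp_rot: [0.992, 0.129, -0.0, -0.0]
force: [1.1, 0.7, -0.3]
gripper_width: 0.0003
grip_force: 0.0
```

Request:
{"method": "carry_out", "body": {
  "deltas": [
    {"delta_rot": [0,0,0],"xyz": [0.16,-0.136,0],"fingers": -1},
    {"delta_rot": [0,0,0],"xyz": [0.32,-0.272,0],"fingers": -1},
    {"delta_rot": [0,0,0],"xyz": [0.48,-0.408,0],"fingers": -1},
    {"delta_rot": [0,0,0],"xyz": [0.64,-0.544,0],"fingers": -1},
    {"delta_rot": [0,0,0],"xyz": [0.8,-0.68,0],"fingers": -1}
  ]
}}

```text
clock: 1.35
tcp_pos: [0.4602, -0.1717, 0.2822]
tcp_rot: [0.992, 0.129, -0.0, 0.0]
force: [0.6, -1.2, 0.3]
gripper_width: 0.0
grip_force: 0.0
```

```bash
cat >> h.py <<'E'
def st():
    from scipy.spatial.transform import Rotation as R
    o=bot.observe(); M=R.from_quat(o['tcp_rot']).as_matrix()
    print(o['clock'],o['tcp_pos'].round(4),'psi',np.degrees(np.arctan2(M[1,0],M[0,0])).round(2),'tilt',M[:,2].round(3),'F',o['force'].round(2),'w',o['gripper_width'],o['joint_positions'].round(2),bot.tip_extent)
    return o,M
def rel(p,psi=None):
    o,M=st(); print('xyz',(M.T@(np.array(p)-o['tcp_pos'])/.25).round(3), 'rz', None if psi is None else -np.radians(psi-np.degrees(np.arctan2(M[1,0],M[0,0])))/.5)
E
python3 -c "
from h import *
rel([.542,-.064,.27],16)"
```

```text
1.35 [ 0.4602 -0.1717  0.2822] psi 14.81 tilt [-0. -0. -1.] F [ 0.56 -1.17  0.27] w 2.6948107831103083e-05 [ 0.49  0.2  -0.28  1.81  0.06  1.14 -1.13] 0.011
xyz [ 0.427 -0.333  0.049] rz -0.04158642811271573
```

Request:
{"method": "carry_out", "body": {
  "deltas": [
    {"delta_rot": [0,0,-0.04],"xyz": [0.12,-0.09,0.049],"fingers": -1},
    {"delta_rot": [0,0,-0.04],"xyz": [0.24,-0.18,0.049],"fingers": -1},
    {"delta_rot": [0,0,-0.04],"xyz": [0.36,-0.27,0.049],"fingers": -1},
    {"delta_rot": [0,0,-0.04],"xyz": [0.427,-0.333,0.049],"fingers": -1},
    {"delta_rot": [0,0,-0.04],"xyz": [0.427,-0.333,0.049],"fingers": -1}
  ]
}}

```text
clock: 1.98
tcp_pos: [0.5419, -0.0634, 0.2696]
tcp_rot: [0.99, 0.141, -0.0, -0.001]
force: [0.4, -0.2, 0.3]
gripper_width: -0.0002
grip_force: 0.0
```

Request:
{"method": "carry_out", "body": {
  "deltas": [
    {"delta_rot": [0,0,0],"xyz": [0,0,0.06],"fingers": -1},
    {"delta_rot": [0,0,0],"xyz": [0,0,0.12],"fingers": -1},
    {"delta_rot": [0,0,0],"xyz": [0,0,0.18],"fingers": -1},
    {"delta_rot": [0,0,0],"xyz": [0,0,0.236],"fingers": -1},
    {"delta_rot": [0,0,0],"xyz": [0,0,0.236],"fingers": -1}
  ]
}}

```text
clock: 2.6
tcp_pos: [0.5407, -0.0656, 0.2096]
tcp_rot: [0.99, 0.139, -0.001, -0.0]
force: [-0.2, -0.7, -0.7]
gripper_width: -0.0
grip_force: 0.0
```

```bash
python3 - <<'E'
from h import *
o,M=st()
a=snap('top','t1.png');b=snap('side','s1.png')
f=lambda x:cv2.convertScaleAbs(cv2.resize(x,None,fx=5,fy=5,interpolation=cv2.INTER_CUBIC),alpha=1.4,beta=20)
A=f(cv2.imread('pics/t1.png')[195:295,285:360]);B=f(cv2.imread('pics/s1.png')[165:265,292:367])
cv2.imwrite('pics/c3.png',np.hstack([A,B]))
E
```

```text
2.6 [ 0.5407 -0.0656  0.2096] psi 15.96 tilt [-0.002  0.    -1.   ] F [-0.15 -0.73 -0.73] w -6.7498303587396634e-06 [ 0.28  0.36 -0.33  1.79  0.14  1.01 -1.4 ] 0.011
```

View pics/c3.png

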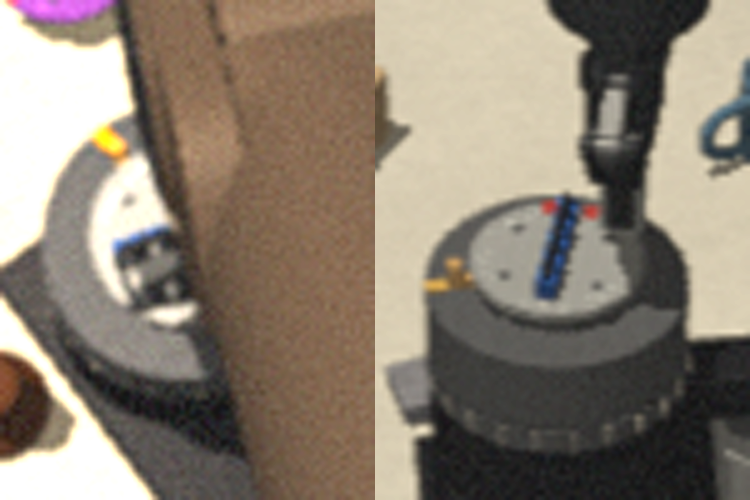

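```bash
python3 - <<'E'
from h import *
c=np.array([.5615,-.0375])
def P(th,d=.016,r=.020):
    t=np.radians(th);n=np.array([np.cos(t),np.sin(t)]);e=np.array([-n[1],n[0]]);return c+r*n-d*e
rel([*P(-74),.2105],16)
def F(p,psi):
    s=np.radians(psi);return np.array([[np.cos(s),np.sin(s)],[np.sin(s),-np.cos(s)]])@p
for i in range(1,6):
    print(i,(F(P(5*i)-P(0),90)/.25).round(4),-np.radians(5*i)/.5)
E
```

```text
2.7 [ 0.5416 -0.0654  0.2111] psi 15.97 tilt [ 0.  0. -1.] F [-0.62  0.42  1.11] w -2.2343671884373508e-06 [ 0.28  0.36 -0.34  1.79  0.14  1.01 -1.4 ] 0.011
xyz [ 0.043 -0.005  0.003] rz -0.0010175610912513647
1 [0.0072 0.0053] -0.17453292519943295
2 [0.0149 0.0099] -0.3490658503988659
3 [0.0229 0.0138] -0.5235987755982988
4 [0.0312 0.0171] -0.6981317007977318
5 [0.0398 0.0196] -0.8726646259971648
```

Request:
{"method": "carry_out", "body": {
  "deltas": [
    {"delta_rot": [0,0,0],"xyz": [0.015,-0.005,0],"fingers": -1},
    {"delta_rot": [0,0,0],"xyz": [0.03,-0.005,0],"fingers": -1},
    {"delta_rot": [0,0,0],"xyz": [0.043,-0.005,0],"fingers": -1},
    {"delta_rot": [0,0,0],"xyz": [0.043,-0.005,0],"fingers": -1},
    {"delta_rot": [0,0,0],"xyz": [0.043,-0.005,0],"fingers": -1}
  ]
}}

```text
clock: 3.32
tcp_pos: [0.5515, -0.0612, 0.211]
tcp_rot: [0.99, 0.139, -0.0, 0.0]
force: [0.3, -0.6, 0.0]
gripper_width: 0.0001
grip_force: 0.0
```

Request:
{"method": "carry_out", "body": {
  "deltas": [
    {"delta_rot": [0,0,-0.175],"xyz": [0.0072,0.0053,0],"fingers": -1},
    {"delta_rot": [0,0,-0.349],"xyz": [0.0149,0.0099,0],"fingers": -1},
    {"delta_rot": [0,0,-0.524],"xyz": [0.0229,0.0138,0],"fingers": -1},
    {"delta_rot": [0,0,-0.698],"xyz": [0.0312,0.0171,0],"fingers": -1},
    {"delta_rot": [0,0,-0.873],"xyz": [0.0398,0.0196,0],"fingers": -1}
  ]
}}

```text
clock: 3.95
tcp_pos: [0.5622, -0.0636, 0.211]
tcp_rot: [0.936, 0.351, -0.0, 0.0]
force: [-0.8, -0.6, -0.8]
gripper_width: -0.0003
grip_force: 0.3
```

Request:
{"method": "carry_out", "body": {
  "deltas": [
    {"delta_rot": [0,0,-0.175],"xyz": [0.0072,0.0053,0],"fingers": -1},
    {"delta_rot": [0,0,-0.349],"xyz": [0.0149,0.0099,0],"fingers": -1},
    {"delta_rot": [0,0,-0.524],"xyz": [0.0229,0.0138,0],"fingers": -1},
    {"delta_rot": [0,0,-0.698],"xyz": [0.0312,0.0171,0],"fingers": -1},
    {"delta_rot": [0,0,-0.873],"xyz": [0.0398,0.0196,0],"fingers": -1}
  ]
}}

```text
clock: 4.58
tcp_pos: [0.5731, -0.0609, 0.2111]
tcp_rot: [0.838, 0.546, -0.0, 0.0]
force: [0.6, -1.2, 0.3]
gripper_width: -0.0003
grip_force: 0.3
```

```bash
cat > look.py <<'E'
from h import *
import sys,pickle
k=sys.argv[1]
c=np.array([.5615,-.0375])
def P(th,d=.016,r=.020):
    t=np.radians(th);n=np.array([np.cos(t),np.sin(t)]);e=np.array([-n[1],n[0]]);return c+r*n-d*e
th=float(sys.argv[2]); rel([*P(th),.2105],th+90)
a=snap('top','t%s.png'%k);b=snap('side','s%s.png'%k)
pickle.dump((a,b),open('l%s.pkl'%k,'wb'))
f=lambda x:cv2.convertScaleAbs(cv2.resize(x,None,fx=7,fy=7,interpolation=cv2.INTER_CUBIC),alpha=1.4,beta=20)
B=f(cv2.imread('pics/s%s.png'%k)[180:250,292:362])
A=f(cv2.imread('pics/t%s.png'%k)[210:280,285:328])
cv2.imwrite('pics/c_%s.png'%k,np.hstack([A,B]))
E
python3 look.py 2 -24
```

```text
4.575 [ 0.5731 -0.0609  0.2111] psi 66.12 tilt [-0.    -0.001 -1.   ] F [ 0.63 -1.23  0.31] w -0.00029222117843353537 [ 0.39  0.44 -0.52  1.7   0.25  1.06 -0.63] 0.011
xyz [ 0.003 -0.001  0.002] rz 0.004248270554958271
```

View pics/c_2.png

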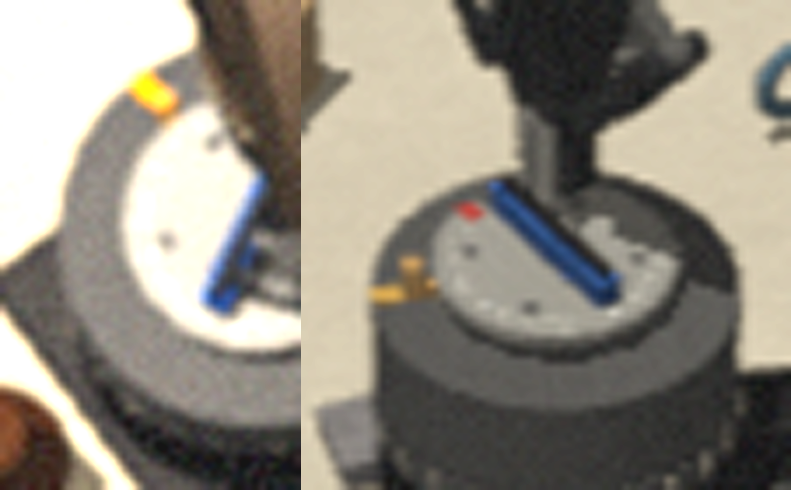

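The disc follows: the bar runs from (495,185) to (610,290) in the side crop. Two more 25° sweeps.

Request:
{"method": "carry_out", "body": {
  "deltas": [
    {"delta_rot": [0,0,-0.175],"xyz": [0.0072,0.0053,0],"fingers": -1},
    {"delta_rot": [0,0,-0.349],"xyz": [0.0149,0.0099,0],"fingers": -1},
    {"delta_rot": [0,0,-0.524],"xyz": [0.0229,0.0138,0],"fingers": -1},
    {"delta_rot": [0,0,-0.698],"xyz": [0.0312,0.0171,0],"fingers": -1},
    {"delta_rot": [0,0,-0.873],"xyz": [0.0398,0.0196,0],"fingers": -1}
  ]
}}

```text
clock: 5.3
tcp_pos: [0.5817, -0.0536, 0.2111]
tcp_rot: [0.701, 0.713, -0.0, 0.0]
force: [0.3, -1.1, 0.3]
gripper_width: 0.0
grip_force: 0.3
```

Request:
{"method": "carry_out", "body": {
  "deltas": [
    {"delta_rot": [0,0,-0.175],"xyz": [0.0072,0.0053,0],"fingers": -1},
    {"delta_rot": [0,0,-0.349],"xyz": [0.0149,0.0099,0],"fingers": -1},
    {"delta_rot": [0,0,-0.524],"xyz": [0.0229,0.0138,0],"fingers": -1},
    {"delta_rot": [0,0,-0.698],"xyz": [0.0312,0.0171,0],"fingers": -1},
    {"delta_rot": [0,0,-0.873],"xyz": [0.0398,0.0196,0],"fingers": -1}
  ]
}}

```text
clock: 5.92
tcp_pos: [0.5865, -0.0434, 0.2111]
tcp_rot: [0.53, 0.848, -0.0, 0.0]
force: [0.6, -0.9, -0.7]
gripper_width: -0.0002
grip_force: 0.4
```

```bash
python3 look.py 3 26; python3 - <<'E'
from h import *
import pickle
_,b=pickle.load(open('l2.pkl','rb'))
g=lambda x,y,z:at(b,292+(x-301)/7-.43,180+y/7-.43,z)
v=g(495,185,.205)-g(610,290,.205);print(np.degrees(np.arctan2(v[1],v[0])),np.linalg.norm(v))
E
```

```text
5.925 [ 0.5865 -0.0434  0.2111] psi 116.02 tilt [ 0. -0. -1.] F [ 0.58 -0.88 -0.75] w -0.00022079922464389982 [ 0.48  0.51 -0.72  1.66  0.37  1.11  0.11] 0.011
xyz [0.001 0.    0.002] rz 0.0006716909868856287
-29.46333135823191 0.06839962285198661
```

View pics/c_3.png

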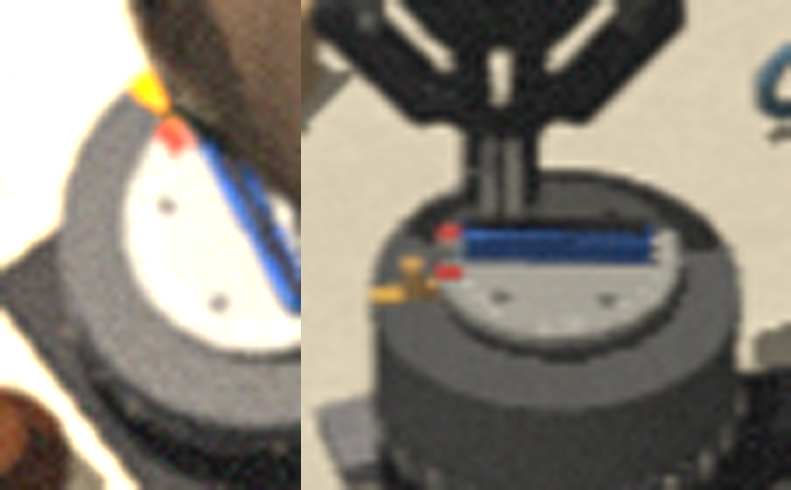

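```bash
cat > ang.py <<'E'
from h import *
import pickle
_,b=pickle.load(open('l3.pkl','rb'))
g=lambda x,y,z:at(b,292+(x-301)/7-.43,180+y/7-.43,z)
c=np.array([.5615,-.0375,0])
def A(n,p,c=c):
    v=(p-c)[:2];print(n,np.degrees(np.arctan2(v[1],v[0])).round(1),np.linalg.norm(v).round(4))
cs=g(557,257,.193); cr=g(556,293,.18); print(cs,cr)
for q in(c,cs):
    A('notch',g(449.5,251,.193),q);A('posttop',g(413,260,.194),q);A('yellow',g(385,295,.18),q);A('yellow_in',g(437,291,.18),q)
v=g(462,240,.205)-g(655,240,.205);print('bar',np.degrees(np.arctan2(v[1],v[0])))
E
python3 ang.py
```

```text
[ 0.56096662 -0.03582957  0.193     ] [ 0.55958084 -0.03219845  0.18      ]
notch 23.3 0.0374
posttop 30.8 0.05
yellow 31.9 0.0602
yellow_in 31.8 0.0421
notch 20.6 0.0373
posttop 28.8 0.0496
yellow 30.3 0.0598
yellow_in 29.4 0.0417
bar 25.55554609416133
```

The side view shows the disc at about 23–25° and the pin at about 31°, so I turn 7° more. Then I back off, raise, and move aside for a clear look.

Request:
{"method": "carry_out", "body": {
  "deltas": [
    {"delta_rot": [0,0,-0.087],"xyz": [0.0036,0.0027,0],"fingers": -1},
    {"delta_rot": [0,0,-0.175],"xyz": [0.0072,0.0053,0],"fingers": -1},
    {"delta_rot": [0,0,-0.244],"xyz": [0.0103,0.0071,0],"fingers": -1},
    {"delta_rot": [0,0,-0.244],"xyz": [0.0103,0.0071,0],"fingers": -1},
    {"delta_rot": [0,0,-0.244],"xyz": [0.0103,0.0071,0],"fingers": -1}
  ]
}}

```text
clock: 6.65
tcp_pos: [0.5867, -0.0401, 0.211]
tcp_rot: [0.477, 0.879, -0.0, -0.0]
force: [0.8, -0.2, -0.5]
gripper_width: 0.0002
grip_force: 0.1
```

Request:
{"method": "carry_out", "body": {
  "deltas": [
    {"delta_rot": [0,0,0],"xyz": [-0.03,0,0],"fingers": -1},
    {"delta_rot": [0,0,0],"xyz": [-0.06,0,0],"fingers": -1},
    {"delta_rot": [0,0,0],"xyz": [-0.06,0,-0.1],"fingers": -1},
    {"delta_rot": [0,0,0],"xyz": [-0.25,0,-0.24],"fingers": -1},
    {"delta_rot": [0,0,0],"xyz": [-0.45,0,-0.24],"fingers": -1}
  ]
}}

```text
clock: 7.28
tcp_pos: [0.6503, -0.1354, 0.2747]
tcp_rot: [0.477, 0.879, 0.001, 0.003]
force: [0.2, -0.1, -0.0]
gripper_width: -0.0002
grip_force: 0.0
```

```bash
sed -i 's/285:328\]/285:345]/;s/292:362\]/295:345]/' look.py; python3 look.py 4 33
```

```text
7.275 [ 0.6503 -0.1354  0.2747] psi 123.03 tilt [ 0.005 -0.001 -1.   ] F [ 0.2  -0.06 -0.04] w -0.000201151227551752 [ 0.56  0.58 -0.73  1.38  0.39  1.32  0.4 ] 0.011
xyz [ 0.459 -0.005  0.255] rz 0.0010738331072493604
```

View pics/c_4.png

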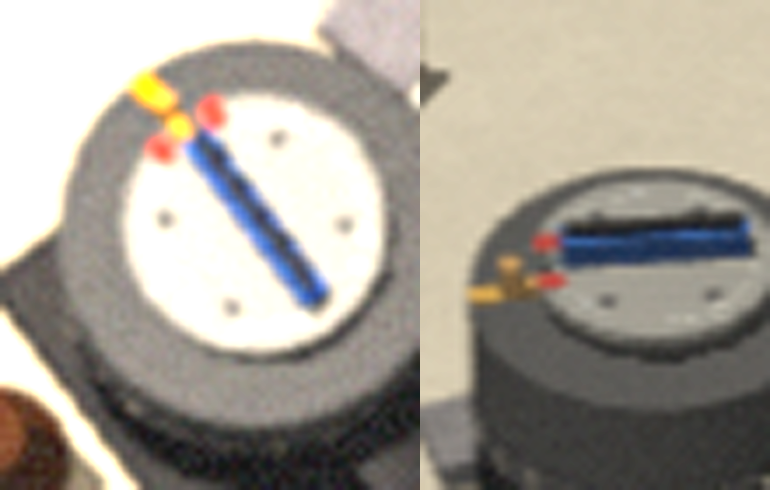

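```bash
cat > ang2.py <<'E'
from h import *
import pickle
a,b=pickle.load(open('l4.pkl','rb'))
t=lambda x,y,z:at(a,285+x/7-.43,210+y/7-.43,z)
g=lambda x,y,z:at(b,295+(x-420)/7-.43,180+y/7-.43,z)
def A(n,p,c):
    v=(p-c)[:2];print(n,np.degrees(np.arctan2(v[1],v[0])).round(1),np.linalg.norm(v).round(4))
c0=t(254.5,222.5,.193);c1=t(253,235,.18);print(c0,c1)
for c in(c0,c1,np.array([.5615,-.0375,0])):
    A('notch',t(186.5,131,.193),c);A('post',t(180,126,.194),c);A('yel',t(150,89,.18),c);
    A('s notch',g(549,262,.193),c);A('s post',g(510,263,.194),c);A('s yel',g(485,295,.18),c)
A('marks+90',t(211,112,.193)*0+np.array([1,0,0]),np.zeros(3))
v=t(211,112,.193)-t(162,150,.193);print(np.degrees(np.arctan2(v[1],v[0]))+90)
v=t(197,140,.207)-t(317,300,.207);print('bar',np.degrees(np.arctan2(v[1],v[0])))
E
python3 ang2.py
```

```text
[ 0.56161975 -0.03651568  0.193     ] [ 0.56013383 -0.03604868  0.18      ]
notch 30.7 0.0375
post 31.9 0.0399
yel 30.4 0.0586
s notch 31.2 0.0364
s post 31.7 0.0498
s yel 31.3 0.0589
notch 28.9 0.0385
post 30.3 0.0409
yel 29.3 0.0596
s notch 29.4 0.0374
s post 30.3 0.0508
s yel 30.2 0.0599
notch 31.9 0.0381
post 33.0 0.0405
yel 31.2 0.0592
s notch 32.4 0.037
s post 32.5 0.0504
s yel 32.0 0.0595
marks+90 0.0 1.0
33.252047217204066
bar 30.910667689742763
```

The notch is within about 1° of the pin: in top, red marks at (162,150) and (211,112) with the pin between them at (180,126). Now I move above the centre.

```bash
python3 -c "
from h import *
rel([.5615,-.037,.24],123)"
```

```text
7.375 [ 0.65   -0.1421  0.2703] psi 122.5 tilt [ 0.001 -0.003 -1.   ] F [ 0.46 -0.49 -1.12] w 5.100215637999433e-05 [ 0.56  0.58 -0.72  1.38  0.39  1.32  0.4 ] 0.011
xyz [ 0.545 -0.072  0.12 ] rz -0.017607486449334613
```

Request:
{"method": "carry_out", "body": {
  "deltas": [
    {"delta_rot": [0,0,0],"xyz": [0.17,-0.03,0],"fingers": -1},
    {"delta_rot": [0,0,0],"xyz": [0.34,-0.06,0],"fingers": -1},
    {"delta_rot": [0,0,0],"xyz": [0.516,-0.078,0.06],"fingers": -1},
    {"delta_rot": [0,0,0],"xyz": [0.516,-0.078,0.124],"fingers": -1},
    {"delta_rot": [0,0,0],"xyz": [0.516,-0.078,0.124],"fingers": -1}
  ]
}}

```text
clock: 8.0
tcp_pos: [0.5611, -0.038, 0.2389]
tcp_rot: [0.477, 0.879, -0.001, -0.001]
force: [0.0, -0.6, 0.3]
gripper_width: -0.0
grip_force: 0.0
```

Request:
{"method": "carry_out", "body": {
  "deltas": [
    {"delta_rot": [0,0,0],"xyz": [0,0,0],"fingers": -1},
    {"delta_rot": [0,0,0],"xyz": [0,0,0.02],"fingers": -1},
    {"delta_rot": [0,0,0],"xyz": [0,0,0.04],"fingers": -1},
    {"delta_rot": [0,0,0],"xyz": [0,0,0.06],"fingers": -1},
    {"delta_rot": [0,0,0],"xyz": [0,0,0.06],"fingers": -1}
  ]
}}

```text
clock: 8.62
tcp_pos: [0.5612, -0.037, 0.2245]
tcp_rot: [0.477, 0.879, -0.0, -0.0]
force: [0.2, -0.6, 0.2]
gripper_width: -0.0001
grip_force: 0.0
```

```bash
python3 -c "
from h import *
rel([.5615,-.037,.2205],123)"
```

```text
8.625 [ 0.5612 -0.037   0.2245] psi 123.0 tilt [-0.001  0.    -1.   ] F [ 0.18 -0.59  0.2 ] w -0.0001334975658256188 [ 0.52  0.46 -0.77  1.7   0.35  1.12  0.22] 0.011
xyz [-0.     0.001  0.016] rz -8.111635114850364e-05
```

Centred. I press slowly by 7 mm, then check the force.

Request:
{"method": "carry_out", "body": {
  "deltas": [
    {"delta_rot": [0,0,0],"xyz": [0,0,0.006],"fingers": -1},
    {"delta_rot": [0,0,0],"xyz": [0,0,0.012],"fingers": -1},
    {"delta_rot": [0,0,0],"xyz": [0,0,0.018],"fingers": -1},
    {"delta_rot": [0,0,0],"xyz": [0,0,0.024],"fingers": -1},
    {"delta_rot": [0,0,0],"xyz": [0,0,0.028],"fingers": -1}
  ]
}}

```text
clock: 9.25
tcp_pos: [0.5616, -0.0369, 0.2184]
tcp_rot: [0.477, 0.879, -0.0, 0.0]
force: [-1.5, -0.2, 5.4]
gripper_width: -0.0002
grip_force: 2.6
```

Request:
{"method": "carry_out", "body": {
  "deltas": [
    {"delta_rot": [0,0,0],"xyz": [0,0,0.005],"fingers": -1},
    {"delta_rot": [0,0,0],"xyz": [0,0,0.01],"fingers": -1},
    {"delta_rot": [0,0,0],"xyz": [0,0,0.015],"fingers": -1},
    {"delta_rot": [0,0,0],"xyz": [0,0,0.02],"fingers": -1},
    {"delta_rot": [0,0,0],"xyz": [0,0,0.02],"fingers": -1}
  ]
}}

```text
clock: 9.88
tcp_pos: [0.5616, -0.0369, 0.2133]
tcp_rot: [0.477, 0.879, -0.0, 0.0]
force: [-0.9, -0.1, 4.5]
gripper_width: 0.0002
grip_force: 2.0
```

It slides down under about 5 N. Pressing on to the stop.

Request:
{"method": "carry_out", "body": {
  "deltas": [
    {"delta_rot": [0,0,0],"xyz": [0,0,0.003],"fingers": -1},
    {"delta_rot": [0,0,0],"xyz": [0,0,0.006],"fingers": -1},
    {"delta_rot": [0,0,0],"xyz": [0,0,0.008],"fingers": -1},
    {"delta_rot": [0,0,0],"xyz": [0,0,0.008],"fingers": -1},
    {"delta_rot": [0,0,0],"xyz": [0,0,0.008],"fingers": -1}
  ]
}}

```text
clock: 10.5
tcp_pos: [0.562, -0.0369, 0.212]
tcp_rot: [0.477, 0.879, 0.0, 0.001]
force: [-3.9, -0.2, 11.2]
gripper_width: -0.0003
grip_force: 5.6
```

Request:
{"method": "carry_out", "body": {
  "deltas": [
    {"delta_rot": [0,0,0],"xyz": [0,0,0.004],"fingers": -1},
    {"delta_rot": [0,0,0],"xyz": [0,0,0.004],"fingers": -1},
    {"delta_rot": [0,0,0],"xyz": [0,0,0.004],"fingers": -1},
    {"delta_rot": [0,0,0],"xyz": [0,0,0.004],"fingers": -1},
    {"delta_rot": [0,0,0],"xyz": [0,0,0.004],"fingers": -1}
  ]
}}

```text
clock: 11.12
tcp_pos: [0.5624, -0.0367, 0.2119]
tcp_rot: [0.477, 0.879, 0.0, 0.001]
force: [-3.2, -0.8, 17.9]
gripper_width: -0.0001
grip_force: 9.2
```

Request:
{"method": "carry_out", "body": {
  "deltas": [
    {"delta_rot": [0,0,0],"xyz": [0,0,-0.02],"fingers": -1},
    {"delta_rot": [0,0,0],"xyz": [0,0,-0.08],"fingers": -1},
    {"delta_rot": [0,0,0],"xyz": [0,0,-0.2],"fingers": -1},
    {"delta_rot": [0,0,0],"xyz": [-0.2,0,-0.25],"fingers": -1},
    {"delta_rot": [0,0,0],"xyz": [-0.4,0,-0.25],"fingers": -1}
  ]
}}

```text
clock: 11.75
tcp_pos: [0.6174, -0.1214, 0.275]
tcp_rot: [0.477, 0.879, 0.001, 0.002]
force: [0.1, 0.2, -0.2]
gripper_width: 0.0002
grip_force: 0.0
```

```bash
python3 look.py 5 33
```

```text
11.75 [ 0.6174 -0.1214  0.275 ] psi 123.06 tilt [ 0.003 -0.001 -1.   ] F [ 0.14  0.17 -0.18] w 0.00015326352246674925 [ 0.59  0.52 -0.75  1.47  0.36  1.28  0.38] 0.011
xyz [0.34  0.075 0.258] rz 0.0022291845939394475
```

View pics/c_5.png

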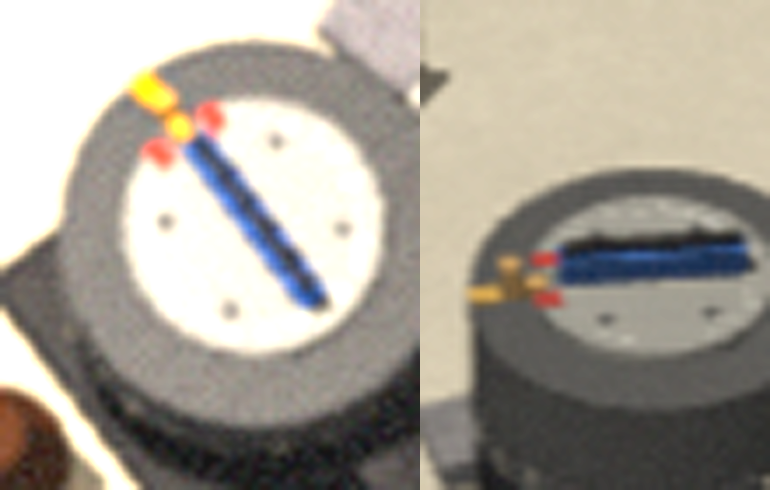

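The disc is level on the rim with no gap or shadow. The pin sits between the red marks, at (540,282) in the side half, and the arm is clear. Handing in.

```bash
python3 -c "
from bench import bot
print(bot.hand_in())"
```

```text
the job is handed in; nothing more can be done
None
```

I turned the burr disc until its notch was over the pin, pressed it down to its stop, backed the arm clear and handed the job in at about 12 s; the last picture shows it level on the rim, but no verdict came back.

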